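Nudge a medal blank into the engraving fixture and close the keeper

ROBOT

A 6-joint arm with a two-finger parallel gripper is mounted at the origin on the work surface. World frame = base frame: x ahead of the robot, y to its left, z up, the work surface at z = 0. Lengths are in m, angles in rad, forces in N, time in s.
With the tool pointing down it reaches from about 0.25 to 0.8 m from the base axis. Payload 3.9 kg.
Tool frame: the origin (TCP) lies on the centre line of the jaws, within the pads' length; the fingertips stand 25 mm ahead of it and the grasp point (between the pads) lies 6 mm ahead of it; y points along the fingers, x is the direction in which the jaws open and shut, and the axes are right-handed (so a half turn about y gives the same grasp; the last joint's range is limited). The gripper opens to 85 mm and grips with 20 to 120 N. Pads are 22 mm wide; open, the fingers measure 114 mm over their backs; the gripper's body (76 mm by 85 mm) begins 54 mm behind the grasp point. The pads swing forward as they close: fully open they stand 13 mm farther back than shut.
Start: joints at [-1.276, 0.26, -0.138, 1.173, 0, 1.571], TCP at [0.153, -0.502, 0.23] pointing down, gripper open.
Joint ranges: [-2.78, 2.78], [-0.83, 1.72], [-1.28, 1.37], [-1.9, 2.12], [-1.57, 1.48], [-3.14, 3.14]. Speed limits (rad/s): [2.57, 2.57, 3.14, 3.14, 3.14, 3.14].

INTERFACE

Orientations are given as a unit quaternion [w, x, y, z].
In Python, from bench import arm gives the robot as it stands.
- The arm moves only by the tool play_rows, never from a script. Its argument "moves" is a list of rows, each a list of 7 numbers: the shift along the tool's x, y, z in cm, then the turn, a rotation vector about the tool's x, y, z in degrees, then the opening, from 0 (shut) to 1 (fully open). A call has 1 to 20 rows; each row shifts and turns the commanded pose from where the row before left it, along the tool's axes as they then stand; what a row does not reach is not made up. A row lasts 1/8 s, in which the tool goes at most 62.5 mm and 10.7 degrees, less where a joint would pass 70% of its speed; a pose out of reach is approached as far as the arm can. A call with a gripper value outside its range is refused whole. The fingers move at their own pace and stop on an object; "newtons" is the grip in N (left out, the last holds). Time passes only in rows, so rows that do not move let the fingers close. It gives the time, the measured TCP pose, the force and the opening at its end, in the units of the state.
- arm.get_obs(): the state, without advancing time (a new reading comes with each control period).
- arm.camera(name): name is "scene" or "top" or "wrist"; returns the picture (420x560x3 uint8, red, green, blue); there is no depth.
- arm.camera_info(name): a dict with "fx", "fy", "cx", "cy" (pixels), "distortion" ([k1, k2, p1, p2, k3] as OpenCV has them; the pictures are not rectified), "cam_to_world" (4x4, takes a point from camera to world coordinates). Camera axes: x right, y up, looking along -z (the intrinsics and any distortion apply to the point x, -y, -z); pixel columns grow to the right and rows downward; lengths in m; the calibration is good to about 2 mm. A picture is of the moment at which its call begins: read the wrist's pose just before it. camera_info takes no time and is no camera call; for the wrist camera it gives the pose at the moment of the call.
- arm.job_done(): hands the job in, once; it reports no verdict.
The state is a dict: "t": time; "joints": joint angles; "qvel": joint speeds; "joint_torque": joint torques, N m; "position": TCP position; "tcp_rot": TCP orientation; "contact_force": force on the tool from outside, world axes, zero at the start; "ft_torque": the same for the moment, N m; "gripper_width": finger opening in m.
Only numpy, scipy, OpenCV 4.12 (cv2) and the standard library are available. Lean on these libraries where they do the work, as an engineer would, in place of code of your own. Each camera call takes 0.05 s, during which the arm holds its last target. There are 200 camera calls.

TASK

On the steel engraving fixture, push the smaller of the two brass discs with the fingertips across the plate until it drops into the round recess and lies flat at the bottom; do not lift it off the plate. Then push the keeper arm round by its upright post until it stops over the seated disc, and take the hand clear. Leave the bigger disc and the things on the bench where they are.

Things in the scene. Friction and masses are not known exactly. Their poses are not given: they have to be found in the camera images.
- fixture: Flat steel plate, 150 mm (its x) by 230 mm (its y), 30 mm thick, fixed on the bench. Origin at the centre of its underside, z up; its top is 30 mm above the bench. The round recess is in the middle of the top. The keeper's pivot stands at fixture x = +60 mm, y = 0; it rises 18 mm above the plate.
- recess (a point): Centre of the mouth of the round recess, level with the plate's top. The recess is 44 mm across and 8 mm deep with a flat floor and no raised rim. It is at the middle of the plate.
- blank_mid (a point): Centre of the smaller brass disc (half-way up), the one that belongs in the recess: 40 mm diameter, 10 mm thick, about 0.1 kg, loose, lying flat on the plate to one or other side (fixture +y or -y) of the recess, centre 58 to 85 mm from it. Its centre is 5 mm above the plate's top at the start; once home the disc stands 2 mm proud of the plate and its centre is 3 mm below the plate's top.
- big_blank_mid (a point): Centre of the bigger brass disc (half-way up): 56 mm diameter, 10 mm thick, loose, lying flat on the plate on the other side of the recess. It does not fit the recess; leave it alone.
- keeper (a joint): Angle (rad) of the keeper, a dark steel arm that turns level about its upright pivot. 0: at its stop, pointing to fixture -x, over the recess's edge (closed). It opens towards fixture +y (at 1.57 it points along +y, at most 2.0), starts between 1.45 and 1.9, clear of the recess, and stays where it is left (light friction, under 1 N at the post).
- keeper_post (a point): Point on the axis of the upright round post at the keeper arm's free end, 20 mm above the plate. The post is 45 mm from the pivot, 12 mm in diameter, its top 31 mm above the plate. The arm is 14 to 18 mm wide, 4 to 9 mm above the plate: it passes over the seated disc, not over one on the plate. Closed, the post is at fixture x = +15 mm, y = 0.
- jar_mid (a point): Bystander: middle of a small amber glass jar with a steel lid, 48 mm diameter, 60 mm tall, standing on the bench beyond the fixture.
- graver: Bystander: graver with a wooden handle, 150 mm long, lying on the bench on the robot's side of the fixture.
- wheel_mid (a point): Bystander: middle of a small red-brown rubber polishing wheel, 26 mm diameter, 10 mm thick, with a small hole, lying on the bench beyond the fixture.
Things that resemble listed ones, but are neither listed nor needed, are in the scene too. What is shaped like the part that bears blank_mid but blue or pink is not meant.

How it is judged:
On the way, in this order (a step that is already met when the one before it is completed fails the run):
1. the smaller disc has dropped into the recess and lies flat, the keeper still open (z of blank_mid in the frame of fixture below 0.0285 m and horizontal distance between blank_mid and recess below 0.004 m and angle between blank_mid's own z axis and vertical below 0.06 rad and value of joint keeper above 0.7 rad), for 0.2 s.
2. the keeper is swung over the seated disc (z of blank_mid in the frame of fixture below 0.0285 m and horizontal distance between blank_mid and recess below 0.004 m and angle between blank_mid's own z axis and vertical below 0.06 rad and value of joint keeper below 0.12 rad), for 0.2 s.
At the end, for the whole second after the job is handed in: The smaller disc lies flat in the recess (centre within 4 mm of the recess's, more than 1.5 mm below the plate's top, tilt under 0.06 rad), the keeper is within 0.12 rad of its stop over it and at rest, and the bigger disc is within 12 mm of where it lay (all of step 2 and velocity of joint keeper between -0.05 and 0.05 rad/s and distance of big_blank_mid from where it was at the start of the episode below 0.012 m); the robot touches nothing.
It fails at once if the smaller disc is lifted: its centre more than 12 mm above where it lies on the plate (z of blank_mid in the frame of fixture above 0.047 m).
It fails at once if the bigger disc is pushed more than 12 mm or lifted (distance of big_blank_mid from where it was at the start of the episode above 0.012 m).
It fails at once if a thing on the bench is moved more than 15 mm (distance of any of jar_mid, graver, wheel_mid from where it was at the start of the episode above 0.015 m).
It also fails if it takes over 58 s, if anything falls off the work surface, if the arm or the gripper's body presses on something with over 40 N, if the wrist force passes 120 N, or if a joint passes its speed limit or range.

## Working session

There is one attempt and no reset: what is moved stays moved. The work goes in short steps, Python scripts to look and compute and a tool call to move; the robot and the scene stay as the last step left them, time stands still between calls to the robot, and variables do not carry over. Pictures are saved under pics/ and viewed, about 8 in all and at most 12, crops included, and the job is handed in when it is done.

Besides the shell and the picture viewer there is one more tool, called after "Call:" in YAML: its name, and indented under it one key for each argument. play_rows: Moves the arm, as the interface text tells. Its arguments: {"type":"object","properties":{"moves":{"type":"array","items":{"type":"array","items":{"type":"number"}}},"newtons":{"type":"number"}},"required":["moves"]}

```bash
mkdir -p pics
cat > h.py <<'E'
import numpy as np, cv2
from bench import arm
def ray(info,uv):
    K=np.array([[info['fx'],0,info['cx']],[0,info['fy'],info['cy']],[0,0,1]])
    p=cv2.undistortPoints(np.array(uv,float).reshape(-1,1,2),K,np.array(info['distortion'],float)).reshape(-1,2)
    d=np.c_[p[:,0],-p[:,1],-np.ones(len(p))]
    T=np.array(info['cam_to_world']); return T[:3,3],d@T[:3,:3].T
def onplane(info,uv,z):
    o,d=ray(info,uv); return o+d*((z-o[2])/d[:,2])[:,None]
def project(info,P):
    T=np.array(info['cam_to_world']); q=(np.array(P,float).reshape(-1,3)-T[:3,3])@T[:3,:3]
    K=np.array([[info['fx'],0,info['cx']],[0,info['fy'],info['cy']],[0,0,1]])
    q=q*[1,-1,-1]
    return cv2.projectPoints(q,np.zeros(3),np.zeros(3),K,np.array(info['distortion'],float))[0].reshape(-1,2)
def snap(n,f):
    i=arm.camera_info(n); im=arm.camera(n); cv2.imwrite(f,im[:,:,::-1]); return im,i
E
python3 - <<'E'
from h import *
for n in('top','scene'):
    im,i=snap(n,f'pics/{n}0.png'); print(n,np.round(i['cam_to_world'],3).tolist(),i['fx'],i['distortion'])
print(arm.get_obs())
E
```

```text
top [[-0.013, 0.996, -0.093, 0.514], [-1.0, -0.011, 0.025, 0.037], [0.024, 0.094, 0.995, 0.73], [0.0, 0.0, 0.0, 1.0]] 396.167995992293 [0.03308092 0.         0.         0.         0.        ]
scene [[0.727, -0.55, 0.411, 0.946], [0.686, 0.595, -0.418, -0.33], [-0.015, 0.586, 0.81, 0.785], [0.0, 0.0, 0.0, 1.0]] 472.80258464512934 [-0.05526715  0.          0.          0.          0.        ]
{'t': 0.1, 'joints': array([-1.27602692e+00,  2.60620983e-01, -1.39230489e-01,  1.17271262e+00,
        3.10466036e-05,  1.57081312e+00]), 'qvel': array([ 0.00133602, -0.00309364,  0.00316187, -0.00020335, -0.00013935,
       -0.00227964]), 'joint_torque': array([-7.50408708e-04, -4.06507194e+01,  2.54527545e+01,  1.00914954e-02,
       -1.31652428e-04,  3.33786630e-06]), 'position': array([ 0.15235352, -0.50176507,  0.22915038]), 'tcp_rot': array([ 0.56838241, -0.56762028,  0.42165354, -0.42066251]), 'contact_force': array([-0.34619636, -0.85454023,  0.03009904]), 'ft_torque': array([-0.02240708,  0.01648457,  0.03987821]), 'gripper_width': 0.08575104154273074}
```

View pics/top0.png

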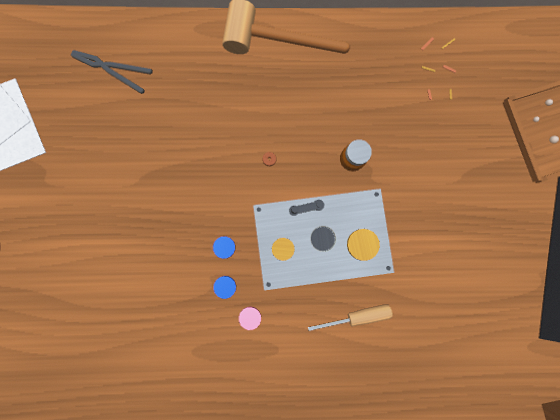

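View pics/scene0.png

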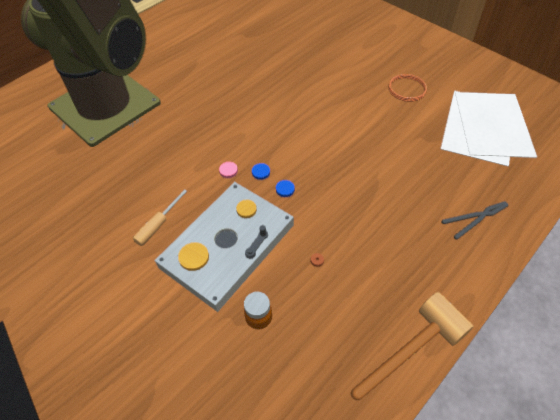

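The top view shows the plate centred at about (323,238) with the recess there. The small disc is at (283,249), the big one at (363,244), the pivot at (319,205) and the post at (294,210). The scene view agrees: the small disc is on the keeper's side.

```bash
cat > m.py <<'E'
from h import *
from scipy.spatial.transform import Rotation as R
res={}
for n,win in(('top',(245,180,400,300)),('scene',(150,175,300,310))):
    im=cv2.imread(f'pics/{n}0.png'); i=arm.camera_info(n)
    hsv=cv2.cvtColor(im,cv2.COLOR_BGR2HSV); x0,y0,x1,y1=win
    w=np.zeros(im.shape[:2],np.uint8); w[y0:y1,x0:x1]=255
    plate=cv2.inRange(hsv,(85,0,110),(125,90,255))&w
    brass=cv2.inRange(hsv,(14,170,150),(28,255,255))&w
    dark=cv2.inRange(hsv,(0,0,0),(180,140,95))&w
    for nm,m,z in(('plate',plate,.03),('brass',brass,.04),('dark',dark,.03)):
        cs,_=cv2.findContours(m,cv2.RETR_EXTERNAL,cv2.CHAIN_APPROX_NONE)
        for c in cs:
            a=cv2.contourArea(c)
            if a<60: continue
            M=cv2.moments(c); uv=[M['m10']/M['m00'],M['m01']/M['m00']]
            r=cv2.minAreaRect(c)
            print(n,nm,int(a),np.round(uv,1),np.round(onplane(i,uv,z)[0],4))
            if nm=='plate' and a>3000:
                P=onplane(i,c[:,0,:],z)[:,:2]*1000
                print('  rect mm',np.round(cv2.minAreaRect(P.astype(np.float32)),1).tolist() if 0 else cv2.minAreaRect(P.astype(np.float32)))
E
python3 m.py
python3 - <<'E'
from h import *
from scipy.spatial.transform import Rotation as R
o=arm.get_obs(); q=o['tcp_rot']; print(np.round(R.from_quat(q,scalar_first=True).as_matrix(),3))
im=cv2.imread('pics/top0.png')[180:300,245:400]; cv2.imwrite('pics/c1.png',cv2.resize(im,None,fx=5,fy=5,interpolation=2))
E
```

```text
top plate 10729 [322.6 239. ] [ 0.5261 -0.0646  0.03  ]
  rect mm ((527.2600708007812, -65.21138000488281), (148.931640625, 228.61358642578125), 6.837072372436523)
scene plate 333 [256.4 301.6] [ 0.6644 -0.1182  0.03  ]
scene plate 7964 [223.6 242.4] [ 0.5335 -0.0755  0.03  ]
  rect mm ((529.7662353515625, -67.2242202758789), (149.70045471191406, 229.36962890625), 6.692285537719727)
scene brass 480 [193.3 256.3] [ 0.5205 -0.1369  0.04  ]
scene brass 167 [246.2 208.8] [0.5147 0.0029 0.04  ]
scene dark 111 [187.5 287.3] [ 0.5557 -0.1825  0.03  ]
[[ 0.291 -0.     0.957]
 [-0.957  0.002  0.291]
 [-0.002 -1.     0.   ]]
```

View pics/c1.png

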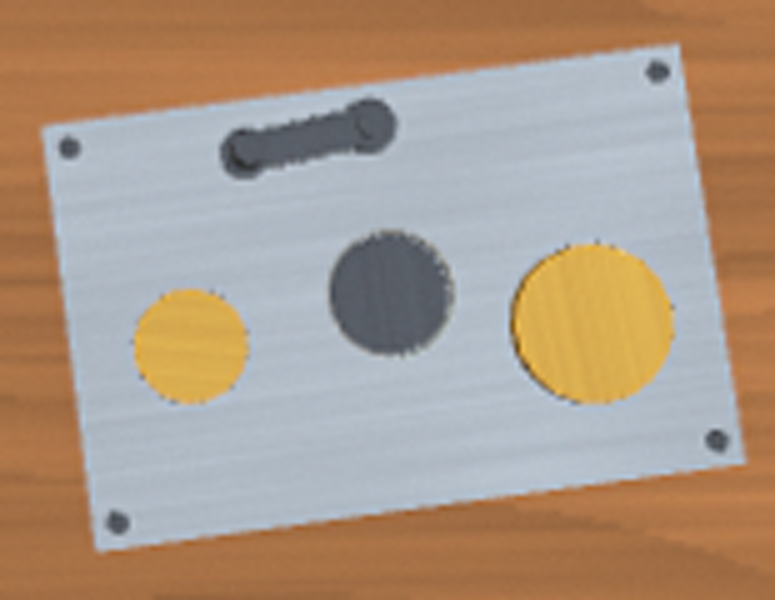

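Run:
```python
from h import *
i=arm.camera_info('top'); s=arm.camera_info('scene')
f=lambda x,y:[x/5+245-.4,y/5+180-.4]
yaw=np.radians(6.8);X=np.array([np.cos(yaw),np.sin(yaw)]);Y=np.array([-X[1],X[0]])
C=onplane(i,f(391,292),.03)[0][:2]
for n,uv,z in(('disc',f(190,346),.04),('big',f(593,323),.04),('rec',f(391,292),.03),('pivot',f(372,120),.048),('post',f(243,152),.061)):
    P=onplane(i,uv,z)[0]; d=P[:2]-C; print(n,P.round(4),'fix',(d@X).round(4),(d@Y).round(4))
print(onplane(s,[246.2,208.8],.04),onplane(s,[226.5,238.5],.03))
```

```text
disc [0.5099 0.0067 0.04  ] fix -0.0094 0.0734
big [ 0.5162 -0.1338  0.04  ] fix -0.0198 -0.0668
rec [ 0.5279 -0.0651  0.03  ] fix 0.0 0.0
pivot [ 0.5872 -0.0573  0.048 ] fix 0.0597 0.0007
post [ 0.5753 -0.0114  0.061 ] fix 0.0534 0.0477
[[0.51451786 0.00290103 0.04      ]] [[ 0.53119515 -0.06606151  0.03      ]]
```

Call:
play_rows:
  moves:
    - [-3.1,0,3.5,0,0,0,0.3]
    - [-3.1,0,3.5,0,0,0,0.3]
    - [-3.1,0,3.5,0,0,0,0.3]
    - [-3.1,0,3.5,0,0,0,0.3]
    - [-3.1,0,3.5,0,0,0,0.3]
    - [-3.1,0,3.5,0,0,0,0.3]
    - [-3.1,0,3.5,0,0,0,0.3]
    - [-3.1,0,3.5,0,0,0,0.3]
    - [-3.1,0,3.5,0,0,0,0.3]
    - [-3.1,0,3.5,0,0,0,0.3]
    - [-3.1,0,3.5,0,0,0,0.3]
    - [-3.1,0,3.5,0,0,0,0.3]
    - [-3.1,0,3.5,0,0,0,0.3]
    - [-3.1,0,3.5,0,0,0,0.3]
    - [0,0,0,0,0,0,0.3]
  newtons: 20

```text
t: 1.98
position: [0.4966, 0.0576, 0.2292]
tcp_rot: [0.569, -0.569, 0.42, -0.42]
contact_force: [-0.1, -0.4, -0.3]
gripper_width: 0.0255
```

Call:
play_rows:
  moves:
    - [0,0,0,0,-9.7,0,0.3]
    - [0,0,0,0,-9.7,0,0.3]
    - [0,0,0,0,-9.7,0,0.3]
    - [0,0,0,0,-9.7,0,0.3]
    - [0,0,0,0,-9.7,0,0.3]
    - [0,0,0,0,-9.7,0,0.3]
    - [0,0,0,0,-9.7,0,0.3]
    - [0,0,0,0,-9.7,0,0.3]
    - [0,0,0,0,-9.7,0,0.3]
    - [0,0,0,0,0,0,0.3]
    - [0,0,0,0,0,0,0.3]

```text
t: 3.35
position: [0.4948, 0.0548, 0.2298]
tcp_rot: [-0.702, 0.702, 0.086, -0.087]
contact_force: [0.1, 0.2, 0.6]
gripper_width: 0.0255
```

```bash
cat >> h.py <<'E'
from scipy.spatial.transform import Rotation as R
def st():
    o=arm.get_obs(); M=R.from_quat(o['tcp_rot'],scalar_first=True).as_matrix()
    print('t',round(o['t'],2),'p',o['position'].round(4),'zyaw',np.degrees(np.arctan2(M[1,2],M[0,2])).round(1),'ydir',M[:,1].round(3),'q',o['joints'].round(2),'F',o['contact_force'].round(1),'w',round(o['gripper_width'],4))
    return o,M
def to(P):
    o,M=st(); print('shift cm',(M.T@(np.array(P)-o['position'])*100).round(2))
E
python3 - <<'E'
from h import *
to([.498,.0555,.075])
im,i=snap('wrist','pics/w1.png'); to([.498,.0555,.075])
E
```

```text
t 3.35 p [0.4948 0.0548 0.2298] zyaw 104.0 ydir [-0.001 -0.    -1.   ] q [ 0.11  0.21 -0.2   1.16 -0.    1.44] F [0.1 0.2 0.6] w 0.0255
shift cm [ 0.34 15.48 -0.  ]
t 3.4 p [0.495  0.0549 0.2298] zyaw 104.1 ydir [-0. -0. -1.] q [ 0.11  0.21 -0.2   1.16 -0.    1.44] F [-1.  -0.3  0.1] w 0.0258
shift cm [ 3.200e-01  1.548e+01 -1.000e-02]
```

View pics/w1.png

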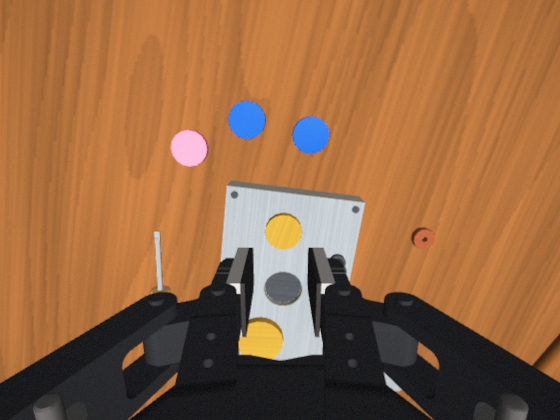

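The wrist view shows the disc at (283,232) and the recess at (283,289), both close to the jaw midline.

Run:
```python
from h import *
i=arm.camera_info('wrist'); im=cv2.imread('pics/w1.png'); hsv=cv2.cvtColor(im,cv2.COLOR_BGR2HSV)
m=cv2.inRange(hsv,(14,140,130),(30,255,255)); m[:205]=0; m[255:]=0
M=cv2.moments(m,True); uv=[M['m10']/M['m00'],M['m01']/M['m00']]; print(uv)
d=onplane(i,uv,.04)[0]; c=onplane(i,[283,288.5],.03)[0]
u=c[:2]-d[:2];L=np.hypot(*u);u/=L; print(d,c,L,'yaw back',np.degrees(np.arctan2(-u[1],-u[0])),'post',onplane(i,[337.5,261],.061))
to(np.r_[d[:2]-.05*u,.1]); to(np.r_[c[:2]-.027*u,.1])
```

```text
[274.70368228262964, 229.6557740505109]
[0.50187794 0.00518654 0.04      ] [ 0.52925781 -0.06639039  0.03      ] 0.07663494084944188 yaw back 110.93303464138098 post [[ 0.57176238 -0.00514735  0.061     ]]
t 3.4 p [0.495  0.0549 0.2298] zyaw 104.1 ydir [-0. -0. -1.] q [ 0.11  0.21 -0.2   1.16 -0.    1.44] F [-1.  -0.3  0.1] w 0.0258
shift cm [-1.13 12.98 -0.02]
t 3.4 p [0.495  0.0549 0.2298] zyaw 104.1 ydir [-0. -0. -1.] q [ 0.11  0.21 -0.2   1.16 -0.    1.44] F [-1.  -0.3  0.1] w 0.0258
shift cm [ 0.06 12.98 -9.92]
```

Run:
```python
from h import *
i=arm.camera_info('wrist'); im=cv2.imread('pics/w1.png'); hsv=cv2.cvtColor(im,cv2.COLOR_BGR2HSV)
m=cv2.inRange(hsv,(14,140,130),(30,255,255)); w=np.zeros_like(m); w[205:258,255:312]=255; m&=w
c_=max(cv2.findContours(m,0,1)[0],key=cv2.contourArea); uv=cv2.minEnclosingCircle(c_); print(uv); uv=uv[0]
d=onplane(i,uv,.04)[0]; c=onplane(i,[283,288.5],.03)[0]
u=c[:2]-d[:2];L=np.hypot(*u);u/=L; print(d,c,L,'yaw back',np.degrees(np.arctan2(-u[1],-u[0])))
to(np.r_[d[:2]-.05*u,.1]); to(np.r_[c[:2]-.027*u,.1])
```

```text
((283.07244873046875, 230.94564819335938), 17.977785110473633)
[0.51097134 0.00594897 0.04      ] [ 0.52925781 -0.06639039  0.03      ] 0.07461486814957059 yaw back 104.1864445248157
t 3.4 p [0.495  0.0549 0.2298] zyaw 104.1 ydir [-0. -0. -1.] q [ 0.11  0.21 -0.2   1.16 -0.    1.44] F [-1.  -0.3  0.1] w 0.0258
shift cm [ 0.36 12.98 -0.14]
t 3.4 p [0.495  0.0549 0.2298] zyaw 104.1 ydir [-0. -0. -1.] q [ 0.11  0.21 -0.2   1.16 -0.    1.44] F [-1.  -0.3  0.1] w 0.0258
shift cm [ 0.38 12.98 -9.9 ]
```

Call:
play_rows:
  moves:
    - [0.35,2,-0.8,0,0,0,0.3]
    - [0,4,0,0,0,0,0.3]
    - [0,4,0,0,0,0,0.3]
    - [0,3,0,0,0,0,0.3]
    - [0,2,0,0,0,0,0.3]
    - [0,1.3,0,0,0,0,0.3]
    - [0,0.5,0,0,0,0,0.3]
    - [0,0,0,0,0,0,0.3]
    - [0,0,0,0,0,0,0.3]

```text
t: 4.53
position: [0.5014, 0.0485, 0.0627]
tcp_rot: [-0.702, 0.702, 0.088, -0.087]
contact_force: [0.3, -0.3, 0.3]
gripper_width: 0.0252
```

Run:
```python
from h import *
to([.529,-.066,.055])
im,i=snap('scene','pics/s1.png'); cv2.imwrite('pics/s1c.png',cv2.resize(im[130:320,130:330,::-1],None,fx=3,fy=3,interpolation=2))
im,i=snap('wrist','pics/w2.png')
```

```text
t 4.53 p [0.5014 0.0485 0.0627] zyaw 104.2 ydir [ 0.002  0.    -1.   ] q [ 0.1   0.36 -0.47  0.74 -0.    1.42] F [ 0.3 -0.3  0.3] w 0.0252
shift cm [ -0.13   0.77 -11.77]
```

View pics/s1c.png

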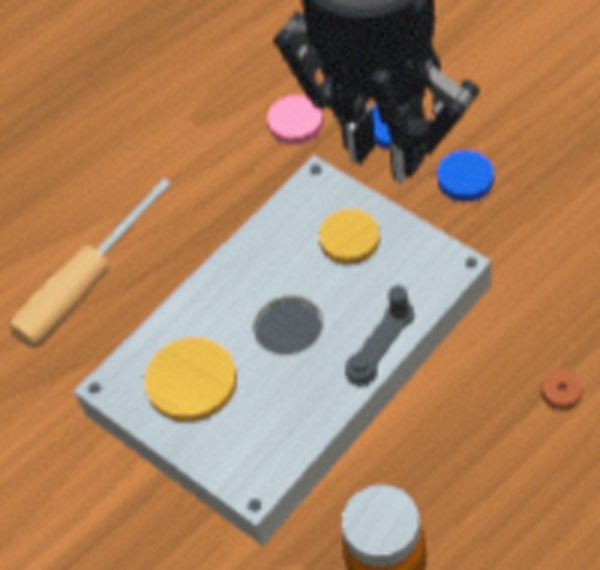

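The fingers straddle the disc's line at the plate edge. I'll feel for the plate.

Call:
play_rows:
  moves:
    - [0,0.1,0,0,0,0,0.3]
    - [0,0.1,0,0,0,0,0.3]
    - [0,0.1,0,0,0,0,0.3]
    - [0,0.1,0,0,0,0,0.3]

```text
t: 5.12
position: [0.5006, 0.0484, 0.0578]
tcp_rot: [0.702, -0.702, -0.087, 0.087]
contact_force: [0.2, -0.1, -0.3]
gripper_width: 0.0256
```

Call:
play_rows:
  moves:
    - [0,0.1,0,0,0,0,0.3]
    - [0,0.1,0,0,0,0,0.3]

```text
t: 5.38
position: [0.5006, 0.0484, 0.0558]
tcp_rot: [-0.702, 0.702, 0.087, -0.087]
contact_force: [-0.1, -0.9, -0.3]
gripper_width: 0.0256
```

Call:
play_rows:
  moves:
    - [0,0.1,0,0,0,0,0.3]
    - [0,0,0,0,0,0,0.3]

```text
t: 5.62
position: [0.5006, 0.0484, 0.0548]
tcp_rot: [0.702, -0.702, -0.087, 0.087]
contact_force: [-0.7, -0.3, 0.1]
gripper_width: 0.0256
```

Call:
play_rows:
  moves:
    - [0,0.1,0,0,0,0,0.3]
    - [0,0,0,0,0,0,0.3]

```text
t: 5.88
position: [0.5006, 0.0484, 0.0539]
tcp_rot: [-0.702, 0.702, 0.087, -0.087]
contact_force: [-0.3, 0.4, 1.0]
gripper_width: 0.0257
```

Call:
play_rows:
  moves:
    - [0,0.1,0,0,0,0,0.3]
    - [0,0,0,0,0,0,0.3]

```text
t: 6.12
position: [0.5006, 0.0484, 0.0528]
tcp_rot: [0.702, -0.702, -0.087, 0.087]
contact_force: [-0.3, 0.8, 0.2]
gripper_width: 0.0257
```

Call:
play_rows:
  moves:
    - [0,0.1,0,0,0,0,0.3]
    - [0,0,0,0,0,0,0.3]

```text
t: 6.38
position: [0.5006, 0.0484, 0.0518]
tcp_rot: [0.702, -0.702, -0.087, 0.087]
contact_force: [0.8, 0.1, 0.5]
gripper_width: 0.0256
```

Call:
play_rows:
  moves:
    - [0,0.05,0,0,0,0,0.3]
    - [0,0,0,0,0,0,0.3]

```text
t: 6.62
position: [0.5006, 0.0484, 0.0514]
tcp_rot: [0.702, -0.702, -0.087, 0.087]
contact_force: [-0.4, -0.1, -0.2]
gripper_width: 0.0256
```

Run:
```python
from h import *
st()
im,i=snap('wrist','pics/w3.png')
im2,i2=snap('scene','pics/s2.png')
a=cv2.resize(im2[130:250,190:310],(500,500),interpolation=2); b=im[180:330,210:360]; b=cv2.resize(b,(300,300))
o=np.zeros((500,800,3),np.uint8); o[:,:500]=a;o[:300,500:]=b; cv2.imwrite('pics/c3.png',o[:,:,::-1])
```

```text
t 6.62 p [0.5006 0.0484 0.0514] zyaw 104.2 ydir [-0.  0. -1.] q [ 0.1   0.37 -0.49  0.71  0.    1.42] F [-0.4 -0.1 -0.2] w 0.0256
```

View pics/c3.png

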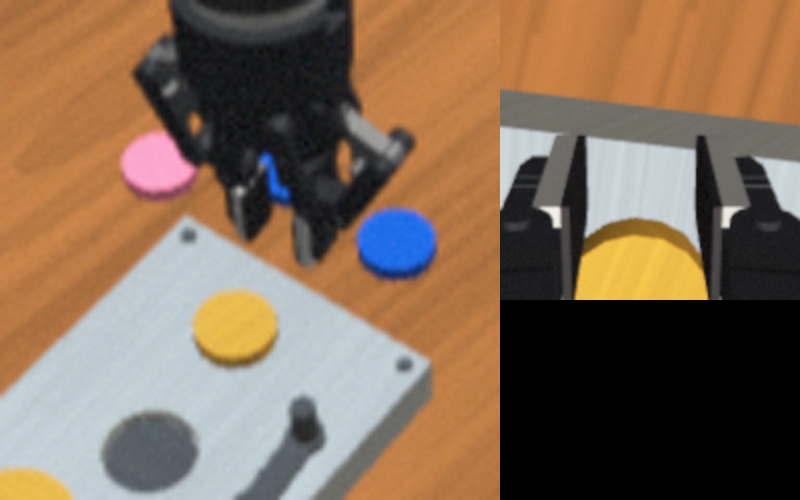

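Run:
```python
from h import *
i=arm.camera_info('wrist'); o,M=st()
for L in(.010,.015,.02,.025):
  for z in(-.011,.011):
    P=[o['position']+M@np.array([x,L,z]) for x in(-.0128,.0128)]; print(L,z,project(i,P).round(1).tolist())
print(np.round(M.T@(np.array(i['cam_to_world'])[:3,3]-o['position']),3))
```

```text
t 6.72 p [0.5007 0.0484 0.0514] zyaw 104.2 ydir [-0. -0. -1.] q [ 0.1   0.37 -0.49  0.71 -0.    1.42] F [-0.4  0.4 -0.6] w 0.0258
0.01 -0.011 [[254.3, 273.5], [303.9, 273.5]]
0.01 0.011 [[253.4, 233.3], [304.7, 233.3]]
0.015 -0.011 [[255.0, 269.2], [303.2, 269.2]]
0.015 0.011 [[254.1, 230.0], [304.0, 230.0]]
0.02 -0.011 [[255.7, 265.1], [302.6, 265.1]]
0.02 0.011 [[254.9, 226.9], [303.4, 226.9]]
0.025 -0.011 [[256.3, 261.2], [302.0, 261.2]]
0.025 0.011 [[255.5, 223.9], [302.7, 223.9]]
[ 0.    -0.144  0.067]
```

Run:
```python
from h import *
i=arm.camera_info('scene'); o,M=st()
for L in(-.005,.005,.015,.025):
    P=[o['position']+M@np.array([x,L,z]) for x in(-.02,.02) for z in (-.011,.011)]; print(L,((project(i,P)-[190,130])*500/120).round(0).tolist())
im=cv2.imread('pics/s2.png')[150:220,225:295]; im2=cv2.imread('pics/w3.png')[210:330,210:350]
im=cv2.resize(im,(400,400),interpolation=2); im2=cv2.resize(im2,(400,343),interpolation=2)
c=np.zeros((400,800,3),np.uint8); c[:,:400]=im; c[:343,400:]=im2; cv2.imwrite('pics/c4.png',c)
```

```text
t 6.72 p [0.5007 0.0484 0.0514] zyaw 104.2 ydir [-0. -0. -1.] q [ 0.1   0.37 -0.49  0.71 -0.    1.42] F [-0.4  0.4 -0.6] w 0.0258
-0.005 [[232.0, 235.0], [256.0, 203.0], [305.0, 267.0], [328.0, 234.0]]
0.005 [[234.0, 248.0], [258.0, 216.0], [306.0, 280.0], [329.0, 247.0]]
0.015 [[235.0, 261.0], [259.0, 229.0], [307.0, 293.0], [330.0, 260.0]]
0.025 [[237.0, 273.0], [261.0, 242.0], [308.0, 305.0], [331.0, 273.0]]
```

View pics/c4.png

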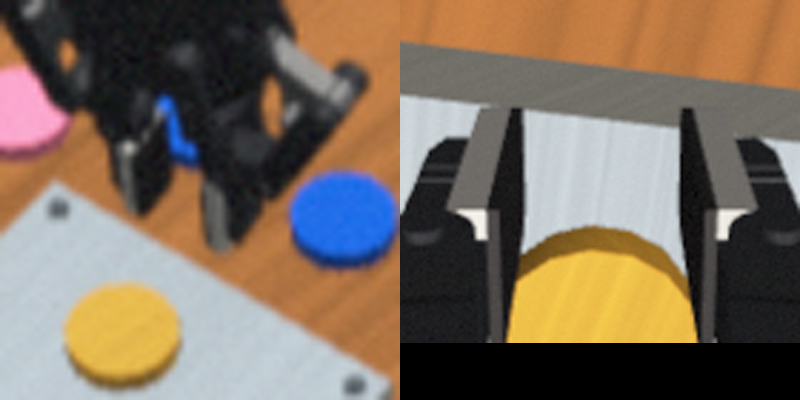

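Both views put the fingertips only about 5 mm behind TCP level, roughly 26 mm above the plate, which is higher than the stated 25 mm ahead of TCP would give. I'll keep lowering by feel.

Call:
play_rows:
  moves:
    - [0,0.2,0,0,0,0,0.3]
    - [0,0.2,0,0,0,0,0.3]
    - [0,0.2,0,0,0,0,0.3]
    - [0,0,0,0,0,0,0.3]

```text
t: 7.22
position: [0.5004, 0.0484, 0.0452]
tcp_rot: [0.702, -0.702, -0.087, 0.088]
contact_force: [0.3, 0.1, 1.3]
gripper_width: 0.0258
```

Call:
play_rows:
  moves:
    - [0,0.2,0,0,0,0,0.3]
    - [0,0.2,0,0,0,0,0.3]
    - [0,0.2,0,0,0,0,0.3]
    - [0,0,0,0,0,0,0.3]

```text
t: 7.72
position: [0.5004, 0.0484, 0.0392]
tcp_rot: [0.702, -0.702, -0.087, 0.088]
contact_force: [0.1, -0.0, 0.6]
gripper_width: 0.0258
```

Run:
```python
from h import *
st()
im,i=snap('wrist','pics/w4.png')
im2,i2=snap('scene','pics/s4.png')
a=cv2.resize(im2[150:220,225:295],(400,400),interpolation=2); b=cv2.resize(im[210:330,210:350],(400,343),interpolation=2)
c=np.zeros((400,800,3),np.uint8); c[:,:400]=a; c[:343,400:]=b; cv2.imwrite('pics/c5.png',c[:,:,::-1])
```

```text
t 7.72 p [0.5004 0.0484 0.0392] zyaw 104.2 ydir [-0. -0. -1.] q [ 0.1   0.39 -0.51  0.68 -0.    1.42] F [ 0.1 -0.   0.6] w 0.0258
```

View pics/c5.png

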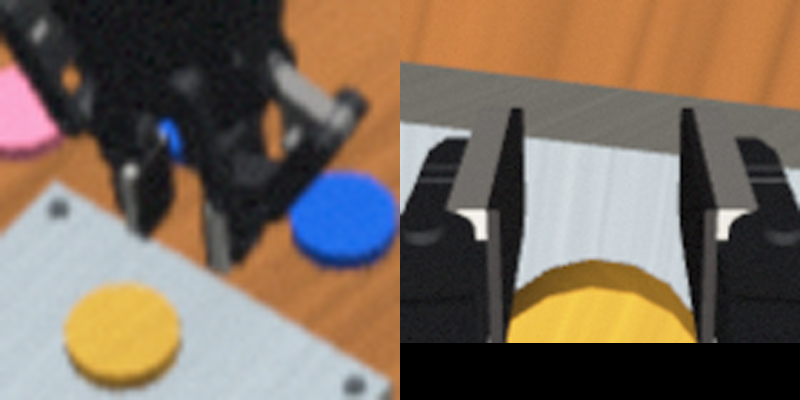

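Call:
play_rows:
  moves:
    - [0,0.2,0,0,0,0,0.3]
    - [0,0.2,0,0,0,0,0.3]
    - [0,0.2,0,0,0,0,0.3]
    - [0,0,0,0,0,0,0.3]

```text
t: 8.32
position: [0.5005, 0.0484, 0.0332]
tcp_rot: [0.702, -0.702, -0.087, 0.087]
contact_force: [-0.4, 0.1, 0.4]
gripper_width: 0.0255
```

Call:
play_rows:
  moves:
    - [0,0.15,0,0,0,0,0.3]
    - [0,0.15,0,0,0,0,0.3]
    - [0,0,0,0,0,0,0.3]

```text
t: 8.7
position: [0.5005, 0.0484, 0.0303]
tcp_rot: [-0.702, 0.702, 0.087, -0.087]
contact_force: [0.7, -0.5, 0.7]
gripper_width: 0.0255
```

Call:
play_rows:
  moves:
    - [0,0.15,0,0,0,0,0.3]
    - [0,0.15,0,0,0,0,0.3]
    - [0,0,0,0,0,0,0.3]

```text
t: 9.07
position: [0.5008, 0.0484, 0.0284]
tcp_rot: [-0.702, 0.702, 0.088, -0.087]
contact_force: [-2.3, 0.3, 9.2]
gripper_width: 0.0257
```

Contact with the plate at TCP z ≈ 0.0285. I'll raise to about 3.5 mm above the plate and push along -z.

Call:
play_rows:
  moves:
    - [-0.1,-0.5,0,0,0,0,0.3]
    - [0,0,-0.5,0,0,0,0.3]
    - [0,0,-0.5,0,0,0,0.3]
    - [0,0,-0.5,0,0,0,0.3]
    - [0,0,-0.5,0,0,0,0.3]
    - [0,0,-0.5,0,0,0,0.3]
    - [0,0,-0.5,0,0,0,0.3]
    - [0,0,-0.5,0,0,0,0.3]
    - [0,0,-0.5,0,0,0,0.3]
    - [0,0,-0.5,0,0,0,0.3]
    - [0,0,-0.5,0,0,0,0.3]
    - [0,0,-0.5,0,0,0,0.3]
    - [0,0,-0.5,0,0,0,0.3]
    - [0,0,0,0,0,0,0.3]

```text
t: 10.82
position: [0.5146, -0.0105, 0.0325]
tcp_rot: [-0.702, 0.702, 0.087, -0.087]
contact_force: [-0.1, 0.6, 0.7]
gripper_width: 0.0256
```

Run:
```python
from h import *
to([.529,-.066,.032])
im,i=snap('wrist','pics/w5.png')
im2,i2=snap('scene','pics/s5.png')
a=cv2.resize(im2[170:270,180:280],(400,400),interpolation=2); b=cv2.resize(im[210:350,210:350],(400,400),interpolation=2)
cv2.imwrite('pics/c6.png',np.hstack([a,b])[:,:,::-1])
```

```text
t 10.82 p [ 0.5146 -0.0105  0.0325] zyaw 104.2 ydir [ 0. -0. -1.] q [-0.02  0.41 -0.49  0.68 -0.    1.3 ] F [-0.1  0.6  0.7] w 0.0256
shift cm [ 0.04  0.05 -5.73]
```

View pics/c6.png

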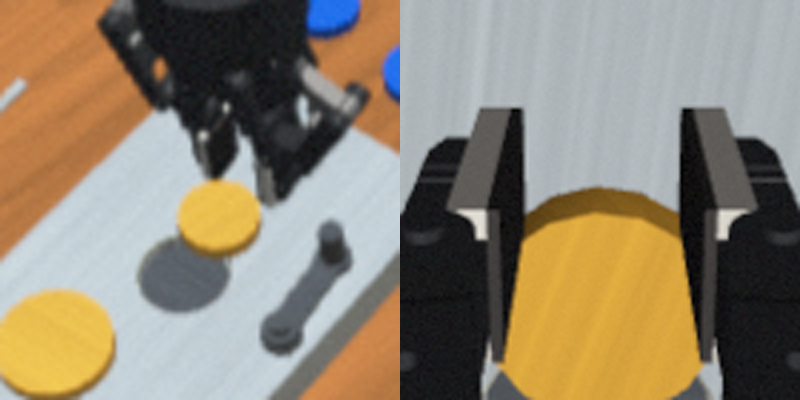

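The disc is cradled between the fingertips, overlapping the recess mouth and on its line, with about 3 cm left to go.

Call:
play_rows:
  moves:
    - [0,0,-0.3,0,0,0,0.3]
    - [0,0,-0.3,0,0,0,0.3]
    - [0,0,-0.3,0,0,0,0.3]
    - [0,0,-0.3,0,0,0,0.3]
    - [0,0,-0.3,0,0,0,0.3]
    - [0,0,-0.3,0,0,0,0.3]
    - [0,0,-0.3,0,0,0,0.3]
    - [0,0,-0.3,0,0,0,0.3]
    - [0,0,-0.2,0,0,0,0.3]
    - [0,0,-0.2,0,0,0,0.3]
    - [0,0,-0.2,0,0,0,0.3]
    - [0,0,0,0,0,0,0.3]

```text
t: 12.42
position: [0.5217, -0.0394, 0.0323]
tcp_rot: [-0.702, 0.702, 0.087, -0.087]
contact_force: [0.0, 0.7, -0.3]
gripper_width: 0.0257
```

Run:
```python
from h import *
to([.529,-.066,.032])
im,i=snap('wrist','pics/w6.png')
im2,i2=snap('scene','pics/s6.png')
a=cv2.resize(im2[170:270,180:280],(400,400),interpolation=2); b=cv2.resize(im[210:350,210:350],(400,400),interpolation=2)
cv2.imwrite('pics/c7.png',np.hstack([a,b])[:,:,::-1])
```

```text
t 12.43 p [ 0.5217 -0.0394  0.0323] zyaw 104.2 ydir [-0. -0. -1.] q [-0.08  0.42 -0.46  0.68 -0.    1.25] F [ 0.   0.7 -0.3] w 0.0257
shift cm [ 0.05  0.03 -2.75]
```

View pics/c7.png

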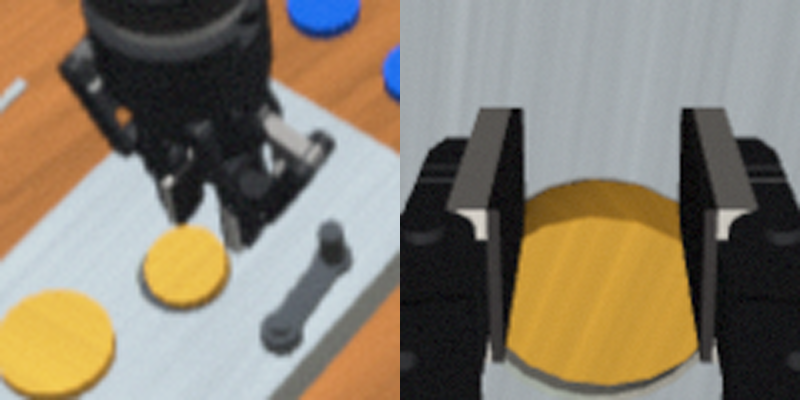

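The disc is nearly home: tilted slightly, with a thin dark crescent of recess still showing ahead of it. I'll nudge further.

Call:
play_rows:
  moves:
    - [0,0,-0.15,0,0,0,0.3]
    - [0,0,-0.15,0,0,0,0.3]
    - [0,0,-0.1,0,0,0,0.3]
    - [0,0,0,0,0,0,0.3]

```text
t: 13.02
position: [0.5228, -0.0431, 0.0324]
tcp_rot: [-0.702, 0.702, 0.087, -0.087]
contact_force: [-0.5, 0.3, -0.3]
gripper_width: 0.0259
```

Run:
```python
from h import *
to([.529,-.066,.032])
im,i=snap('wrist','pics/w7.png')
im2,i2=snap('scene','pics/s7.png')
a=cv2.resize(im2[170:270,180:280],(400,400),interpolation=2); b=cv2.resize(im[210:350,210:350],(400,400),interpolation=2)
cv2.imwrite('pics/c8.png',np.hstack([a,b])[:,:,::-1])
```

```text
t 13.03 p [ 0.5228 -0.0431  0.0324] zyaw 104.2 ydir [ 0. -0. -1.] q [-0.08  0.42 -0.46  0.69 -0.    1.24] F [-0.5  0.3 -0.3] w 0.0259
shift cm [ 0.04  0.04 -2.37]
```

View pics/c8.png

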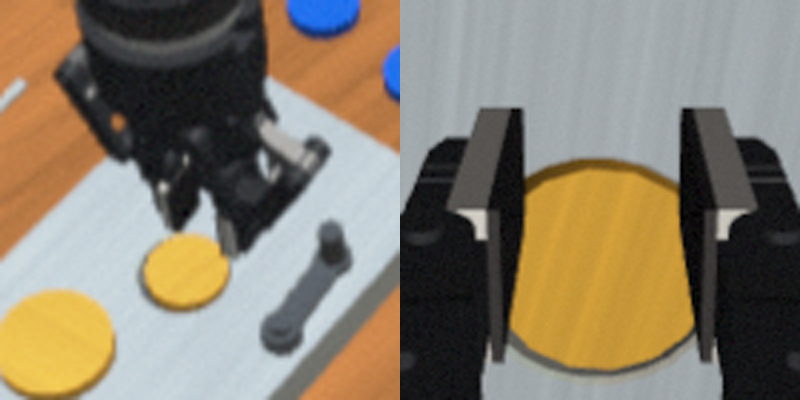

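The disc has dropped: only its thin proud rim shows and it fills the recess. Now raise and go over the post.

Call:
play_rows:
  moves:
    - [0,-1,0.2,0,0,0,0.3]
    - [0,-2,0,0,0,0,0.3]
    - [0,-3,0,0,0,0,0.5]
    - [0,0,0,0,0,0,0.5]

```text
t: 13.62
position: [0.5246, -0.0411, 0.0953]
tcp_rot: [-0.701, 0.702, 0.089, -0.085]
contact_force: [0.8, -0.2, 0.1]
gripper_width: 0.043
```

Run:
```python
from h import *
to([.577,-.013,.092])
im,i=snap('wrist','pics/w8.png'); im2,_=snap('top','pics/t8.png'); st()
b=im[150:420,150:420]; a=im2[180:300,245:400]
cv2.imwrite('pics/c9.png',np.hstack([cv2.resize(b,(400,400)),cv2.resize(a,(400,400))])[:,:,::-1])
hsv=cv2.cvtColor(im2,cv2.COLOR_RGB2HSV); m=cv2.inRange(hsv,(14,120,120),(28,255,255)); 
for c in cv2.findContours(m[180:300,245:400],0,1)[0]:
    if cv2.contourArea(c)>60:
        (u,v),r=cv2.minEnclosingCircle(c); print('brass',u+245,v+180,r,onplane(_,[u+245,v+180],.04))
```

```text
t 13.62 p [ 0.5246 -0.0411  0.0953] zyaw 104.2 ydir [ 0.006 -0.    -1.   ] q [-0.08  0.35 -0.38  0.83  0.    1.24] F [ 0.8 -0.2  0.1] w 0.043
shift cm [5.77 0.35 1.44]
t 13.72 p [ 0.5225 -0.041   0.0929] zyaw 104.2 ydir [ 0.001 -0.    -1.   ] q [-0.08  0.36 -0.38  0.83  0.    1.24] F [-0.1  0.4  0.1] w 0.0424
```

View pics/c9.png

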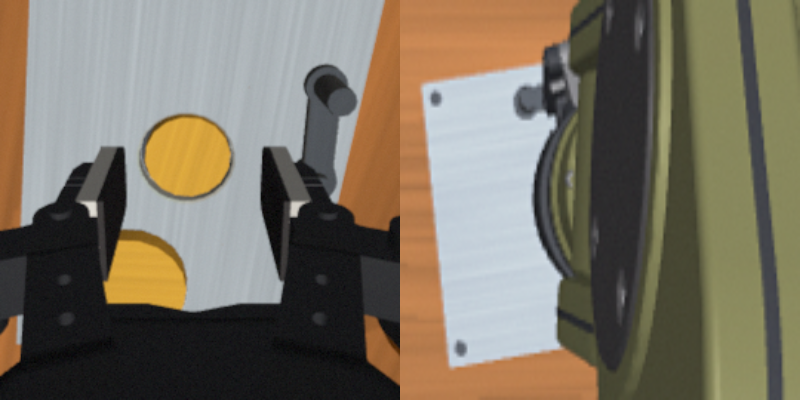

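The disc is seated concentrically in the recess. The post top is at about (381,217) in the wrist picture, so I'll cast that ray.

Run:
```python
from h import *
i=arm.camera_info('wrist')
for uv,z in (([381,217.5],.061),([277,255],.03),([276.5,256],.032)): print(onplane(i,uv,z).round(4))
to([.577,-.013,.0455])
```

```text
[[ 0.5749 -0.0148  0.061 ]]
[[ 0.5268 -0.0644  0.03  ]]
[[ 0.5265 -0.0644  0.032 ]]
t 13.72 p [ 0.5225 -0.041   0.0929] zyaw 104.2 ydir [ 0.001 -0.    -1.   ] q [-0.08  0.36 -0.38  0.83  0.    1.24] F [-0.1  0.4  0.1] w 0.0424
shift cm [5.97 4.74 1.37]
```

Call:
play_rows:
  moves:
    - [2.0,0,0.4,0,0,0,0.5]
    - [2.0,0,0.5,0,0,0,0.5]
    - [1.9,0,0.4,0,0,0,0.5]
    - [0,0,0,0,0,0,0.5]
    - [0,1.2,0,0,0,0,0.5]
    - [0,1.2,0,0,0,0,0.5]
    - [0,1.2,0,0,0,0,0.5]
    - [0,1.1,0,0,0,0,0.5]
    - [0,0,0,0,0,0,0.5]

```text
t: 14.85
position: [0.5751, -0.014, 0.0442]
tcp_rot: [0.702, -0.702, -0.086, 0.088]
contact_force: [0.1, -0.4, -0.1]
gripper_width: 0.0426
```

Call:
play_rows:
  moves:
    - [0,0,0,0,0,0,0.25]
    - [0,0,0,0,0,0,0.25]
    - [0,0,0,0,0,0,0.25]
    - [0,0,0,0,0,0,0.25]

```text
t: 15.35
position: [0.5765, -0.0139, 0.0457]
tcp_rot: [-0.702, 0.702, 0.088, -0.087]
contact_force: [-0.1, 0.0, -0.3]
gripper_width: 0.0215
```

Run:
```python
from h import *
to([.576,-.014,.0455])
```

```text
t 15.35 p [ 0.5765 -0.0139  0.0457] zyaw 104.2 ydir [ 0.001  0.    -1.   ] q [-0.02  0.48 -0.31  0.78  0.    1.3 ] F [-0.1  0.  -0.3] w 0.0215
shift cm [-0.05  0.02  0.  ]
```

Call:
play_rows:
  moves:
    - [-0.47,0,-0.025,0,-6,0,0.25]
    - [-0.47,0,-0.025,0,-6,0,0.25]
    - [-0.47,0,-0.025,0,-6,0,0.25]
    - [-0.47,0,-0.025,0,-6,0,0.25]
    - [-0.47,0,-0.025,0,-6,0,0.25]
    - [-0.47,0,-0.025,0,-6,0,0.25]
    - [-0.47,0,-0.025,0,-6,0,0.25]
    - [-0.47,0,-0.025,0,-6,0,0.25]
    - [-0.47,0,-0.025,0,-6,0,0.25]
    - [-0.47,0,-0.025,0,-6,0,0.25]
    - [-0.47,0,-0.025,0,-6,0,0.25]
    - [0,0,0,0,0,0,0.25]

```text
t: 16.85
position: [0.5429, -0.0501, 0.0455]
tcp_rot: [-0.541, 0.541, 0.455, -0.455]
contact_force: [0.2, -0.4, 0.6]
gripper_width: 0.0212
```

Run:
```python
from h import *
to([.5434,-.0637,.0455])
```

```text
t 16.85 p [ 0.5429 -0.0501  0.0455] zyaw 170.1 ydir [-0. -0. -1.] q [-0.09  0.44 -0.39  0.74 -0.    0.08] F [ 0.2 -0.4  0.6] w 0.0212
shift cm [-1.33 -0.   -0.29]
```

Call:
play_rows:
  moves:
    - [-0.47,0,-0.025,0,-6,0,0.25]
    - [-0.47,0,-0.025,0,-6,0,0.25]
    - [-0.47,0,-0.025,0,-5,0,0.25]
    - [-0.1,0,0,0,0,0,0.25]
    - [-0.1,0,0,0,0,0,0.25]
    - [0,0,0,0,0,0,0.25]

```text
t: 17.6
position: [0.5431, -0.0659, 0.0454]
tcp_rot: [-0.468, 0.468, 0.53, -0.53]
contact_force: [0.2, 1.3, 0.2]
gripper_width: 0.0213
```

Call:
play_rows:
  moves:
    - [-0.1,0,0,0,0,0,0.25]
    - [-0.1,0,0,0,0,0,0.25]
    - [0,0,0,0,0,0,0.25]

```text
t: 17.98
position: [0.5434, -0.0681, 0.0454]
tcp_rot: [-0.468, 0.468, 0.53, -0.53]
contact_force: [-0.4, 0.2, -0.4]
gripper_width: 0.021
```

Run:
```python
from h import *
to([.5434,-.0637,.0455])
```

```text
t 17.98 p [ 0.5434 -0.0681  0.0454] zyaw -172.8 ydir [ 0. -0. -1.] q [-0.12  0.44 -0.39  0.74 -0.   -0.25] F [-0.4  0.2 -0.4] w 0.021
shift cm [ 0.43 -0.01 -0.05]
```

Call:
play_rows:
  moves:
    - [-0.1,0,0,0,0,0,0.25]
    - [0,0,0,0,0,0,0.25]

```text
t: 18.23
position: [0.5436, -0.0691, 0.0454]
tcp_rot: [-0.468, 0.468, 0.53, -0.53]
contact_force: [-0.6, 0.2, 0.8]
gripper_width: 0.0215
```

Call:
play_rows:
  moves:
    - [-0.1,0,0,0,0,0,0.25]
    - [0,0,0,0,0,0,0.25]

```text
t: 18.48
position: [0.5435, -0.0696, 0.0454]
tcp_rot: [-0.468, 0.467, 0.531, -0.53]
contact_force: [-0.3, 1.4, -0.6]
gripper_width: 0.0211
```

Call:
play_rows:
  moves:
    - [-0.1,0,0,0,0,0,0.25]
    - [0,0,0,0,0,0,0.25]

```text
t: 18.73
position: [0.5435, -0.0698, 0.0454]
tcp_rot: [-0.468, 0.467, 0.531, -0.53]
contact_force: [-0.0, 4.6, 0.6]
gripper_width: 0.0212
```

Call:
play_rows:
  moves:
    - [-0.1,0,0,0,0,0,0.25]
    - [0,0,0,0,0,0,0.25]

```text
t: 18.98
position: [0.5435, -0.0699, 0.0453]
tcp_rot: [-0.469, 0.466, 0.532, -0.53]
contact_force: [-0.8, 7.3, 1.4]
gripper_width: 0.0215
```

Firm stop: 7 N and the TCP no longer moves. I'll centre, open and lift clear.

Call:
play_rows:
  moves:
    - [0.3,0,0,0,0,0,0.25]
    - [0.35,0,0,0,0,0,0.4]
    - [0,0,0,0,0,0,0.4]
    - [0,0,0,0,0,0,0.4]
    - [0,-1.5,0,0,0,0,0.4]
    - [0,-2,0,0,0,0,0.4]
    - [0,-3,0,0,0,0,0.4]
    - [0,-4,0,0,0,0,0.4]
    - [0,-4,0,0,0,0,0.4]
    - [0,0,0,0,0,0,0.4]
    - [0,0,0,0,0,0,0.4]

```text
t: 20.35
position: [0.5429, -0.0656, 0.1907]
tcp_rot: [-0.468, 0.468, 0.53, -0.53]
contact_force: [-0.2, 0.9, 0.2]
gripper_width: 0.0342
```

Run:
```python
from h import *
o,M=st(); im,i=snap('wrist','pics/w9.png'); im2,j=snap('scene','pics/s9.png')
yaw=np.radians(6.8);X=np.array([np.cos(yaw),np.sin(yaw)]);Y=np.array([-X[1],X[0]]);C=np.array([.5285,-.0655])
for n,img,inf in(('wrist',im,i),('scene',im2,j)):
    hsv=cv2.cvtColor(img,cv2.COLOR_RGB2HSV)
    br=cv2.inRange(hsv,(14,150,130),(28,255,255)); dk=cv2.inRange(img,(0,0,0),(95,95,105))
    for nm,m,z in(('brass',br,.035),('dark',dk,.04)):
        for c in cv2.findContours(m,0,1)[0]:
            a=cv2.contourArea(c)
            if a<80: continue
            q=onplane(inf,c[:,0],z)[:,:2]-C; f=np.c_[q@X,q@Y]*1000
            if abs(f.mean(0)).max()<110: print(n,nm,int(a),'fix mm min',f.min(0).round(0),'max',f.max(0).round(0))
```

```text
t 20.35 p [ 0.5429 -0.0656  0.1907] zyaw -172.8 ydir [ 0. -0. -1.] q [-0.12  0.32 -0.16  1.09 -0.   -0.25] F [-0.2  0.9  0.2] w 0.0342
wrist brass 442 fix mm min [74. -5.] max [115.  34.]
wrist brass 1096 fix mm min [-19. -19.] max [17. 19.]
wrist brass 2887 fix mm min [-46. -97.] max [  8. -42.]
wrist brass 94322 fix mm min [-145. -299.] max [210. 302.]
wrist dark 838 fix mm min [  5. -12.] max [67.  7.]
scene brass 560 fix mm min [-47. -95.] max [  8. -41.]
scene brass 131 fix mm min [-16. -21.] max [18. 13.]
```

Both cameras agree: the keeper lies along fixture -x, the disc is centred in the recess, and the big disc hasn't moved.

```bash
python3 -c "
from bench import arm
print(arm.job_done())"
```

```text
the job is handed in; nothing more can be done
None
```

The small disc is seated in the recess, the keeper is closed over it, and the hand is clear. The job is handed in at about 20 s; no verdict was reported.

I pushed the disc along the plate, cradled between two part-open fingertips, until it dropped in. I then swung the post round its arc until it met the stop (about 7 N, no further movement), backed off and lifted away.

**Last checks, in fixture coordinates:**
- **Small disc:** it shows within about 1 mm of the recess centre in the wrist view. Before the keeper closed, its rim showed flat and concentric with the recess. In the scene view the keeper partly hides it.
- **Keeper:** its outline spans x from 5 to 67 mm and y from -12 to 7 mm, so it lies along -x over the recess's edge.
- **Big disc:** it is at (-19, -69) mm in the wrist view, against (-20, -67) mm at the start. That is within measuring error.
- **Hand:** it is about 16 cm above the plate.
- **Bench things:** I did not measure the jar, graver and wheel again. The tool passed well clear of them.

**Disagreements:**
- The fingertips touched the plate with the TCP about level with its top, not 25 mm above it as the description implied. I found the working height by feel.
- The scene camera read positions 3 to 6 mm off the top camera, so I used the top and wrist views.

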